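# Tag a stock bin and hang its cup

### The job

Get the empty blue stock bin ready for the shelf: put the white and the orange lamp carton into it, and hang the metal cup by its own hook over the bin's near lip (the long side next to the robot), cup outside. For every tag standing in the stands, pass the lower end of an S-hook from the rack through the tag's hole, lift the tag out and hang the S-hook over the bin's far lip (the long side away from the robot), so that each tag hangs free on its own hook outside the bin. The order is yours; leave any spare S-hook on the rack and do not disturb the jar and the can.

Things in the scene. Friction and masses are not known exactly. Their poses are not given: they have to be found in the camera images.
- bin: Blue open empty stock bin fixed to the bench, 150 (its x) by 250 (its y) mm outside, 150 mm high, walls 5 mm thick, floor 5 mm thick. Origin: centre of its underside; z up. Its +x long wall is the far (aisle) wall: outer face at x = +75 mm, lip top at z = 150 mm. Its -x long wall is the near wall, on the robot's side: outer face at x = -75 mm.
- rack: Red hook rack fixed to the bench: base plate with an upright steel edge 5 mm thick, 170 mm long along its y, top at z = 100 mm. Origin: centre of its underside. The S-hooks hang over this edge, about 58 mm apart, each with its tag hook on the rack's +x side.
- hook1: Steel S-hook, 5 mm bar, 45 g, hanging upright, orange grip tab on top. Origin: in the tab, on the shank's line; z up, x towards the lower hook's side. Tab 12 (x) by 24 (y) mm, z = -12 to +22 mm. Shank along x = 0 down to z = -60. Upper hook bends to -x: underside of bend z = -20.5; mouth open downwards, x = -2.5 to -21.5; its end reaches z = -46. Lower hook: see hook1_seat.
- hook1_seat (a point): Point on top of the bar in the trough of hook1's lower hook, at x = 12, z = -67.5 mm from its origin. Lower hook: trough from x = 7 to 17 mm, underside z = -72.5, then rising to a tip at x = 29.5 mm with its top at z = -58.5 mm (so the lower hook is 14 mm high overall). The same for every hook.
- hook2: Another S-hook, just like hook1. Hung over a 5 mm wall, it hangs by itself with its shank against the wall, leaning up to about 0.12 rad.
- hook2_seat (a point): Point on top of the bar in the trough of hook2's lower hook, at x = 12, z = -67.5 mm from its origin.
- hook3: Another S-hook, just like hook1.
- hook3_seat (a point): Point on top of the bar in the trough of hook3's lower hook, at x = 12, z = -67.5 mm from its origin.
- tag_red: Red flat metal stock tag, 60 (y) wide, 80 (z) high, 4 mm thick (x), 60 g. Origin: middle of its lower edge; z up. Round through hole, 24 mm diameter, axis along x, 60 mm above the lower edge. It starts upright in a low fixed stand (70 by 50 mm): a loose slot 18 mm deep, open at the top, floor 8 mm above the bench. Both sides are alike. May be absent.
- tag_red_hole (a point): Centre of the hole in tag_red.
- tag_yellow: Yellow flat metal stock tag, the same size and hole as tag_red, in a stand of its own. May be absent.
- tag_yellow_hole (a point): Centre of the hole in tag_yellow.
- tag_green: Green flat metal stock tag, the same size and hole as tag_red, in a stand of its own. May be absent.
- tag_green_hole (a point): Centre of the hole in tag_green.
- cup: Hang-on metal cup on the bench, 120 g: open box 64 (x) by 70 (y) by 50 mm high; a strap 24 mm wide rises at its +x side (x = 31 to 35 mm) to z = 107 and bends over towards +x into a hook, mouth x = 35 to 55 mm, its end down to z = 80 mm. Origin: centre of the underside; z up.
- cup_hook (a point): Middle of the cup hook's mouth, at the underside of the bend (45 mm along the cup's x, 103 mm above its underside).
- cup_tab (a point): Centre of the cup's orange grip tab, 33 mm along the cup's x, 124 mm above its underside: 12 (x) by 24 (y) by 34 (z) mm, standing on the bend above the strap.
- carton_white: White and blue lamp carton to go into the bin, 45 (x) by 80 (y) by 115 (z) mm, 150 g; origin centre of underside, z up.
- carton_orange: Yellow and orange lamp carton to go into the bin, 50 (x) by 60 (y) by 115 (z) mm, 120 g; origin centre of underside, z up.
- jar: Bystander: closed jar, 64 mm across, 85 mm high; origin centre of underside.
- can: Bystander: can with a green label, 66 mm across, 110 mm high; origin centre of underside.
There are look-alikes about, which are no part of the job. What is shaped like the cup but purple is not meant.

How it is judged:
At the end, for the whole second after the job is handed in: All at rest: each tag hangs in its own S-hook (holes over 30 mm apart) (hole within 20 mm of its trough, tilt under 0.4) over the bin's far lip, hole 70 to 110 mm high and 0 to 43 mm outside; the cup hangs by its hook on the near lip; every other S-hook is on the rack; both cartons are in the bin (((distance between tag_red_hole and hook1_seat below 0.02 m and x of hook1 in the frame of bin between 0.07 and 0.1 m and y of hook1 in the frame of bin between -0.125 and 0.125 m and z of hook1 in the frame of bin between 0.155 and 0.185 m) or (distance between tag_red_hole and hook2_seat below 0.02 m and x of hook2 in the frame of bin between 0.07 and 0.1 m and y of hook2 in the frame of bin between -0.125 and 0.125 m and z of hook2 in the frame of bin between 0.155 and 0.185 m) or (distance between tag_red_hole and hook3_seat below 0.02 m and x of hook3 in the frame of bin between 0.07 and 0.1 m and y of hook3 in the frame of bin between -0.125 and 0.125 m and z of hook3 in the frame of bin between 0.155 and 0.185 m)) and x of tag_red_hole in the frame of bin between 0.075 and 0.118 m and z of tag_red_hole in the frame of bin between 0.07 and 0.11 m and angle between each of tag_red, tag_yellow, tag_green's own z axis and vertical below 0.4 rad and linear speed of each of tag_red, tag_yellow, tag_green below 0.06 m/s and ((distance between tag_yellow_hole and hook1_seat below 0.02 m and x of hook1 in the frame of bin between 0.07 and 0.1 m and y of hook1 in the frame of bin between -0.125 and 0.125 m and z of hook1 in the frame of bin between 0.155 and 0.185 m) or (distance between tag_yellow_hole and hook2_seat below 0.02 m and x of hook2 in the frame of bin between 0.07 and 0.1 m and y of hook2 in the frame of bin between -0.125 and 0.125 m and z of hook2 in the frame of bin between 0.155 and 0.185 m) or (distance between tag_yellow_hole and hook3_seat below 0.02 m and x of hook3 in the frame of bin between 0.07 and 0.1 m and y of hook3 in the frame of bin between -0.125 and 0.125 m and z of hook3 in the frame of bin between 0.155 and 0.185 m)) and x of tag_yellow_hole in the frame of bin between 0.075 and 0.118 m and z of tag_yellow_hole in the frame of bin between 0.07 and 0.11 m and ((distance between tag_green_hole and hook1_seat below 0.02 m and x of hook1 in the frame of bin between 0.07 and 0.1 m and y of hook1 in the frame of bin between -0.125 and 0.125 m and z of hook1 in the frame of bin between 0.155 and 0.185 m) or (distance between tag_green_hole and hook2_seat below 0.02 m and x of hook2 in the frame of bin between 0.07 and 0.1 m and y of hook2 in the frame of bin between -0.125 and 0.125 m and z of hook2 in the frame of bin between 0.155 and 0.185 m) or (distance between tag_green_hole and hook3_seat below 0.02 m and x of hook3 in the frame of bin between 0.07 and 0.1 m and y of hook3 in the frame of bin between -0.125 and 0.125 m and z of hook3 in the frame of bin between 0.155 and 0.185 m)) and x of tag_green_hole in the frame of bin between 0.075 and 0.118 m and z of tag_green_hole in the frame of bin between 0.07 and 0.11 m and distance between tag_red_hole and tag_yellow_hole above 0.03 m and distance between each of tag_red_hole, tag_yellow_hole and tag_green_hole above 0.03 m and ((x of hook1 in the frame of bin between 0.07 and 0.1 m and y of hook1 in the frame of bin between -0.125 and 0.125 m and z of hook1 in the frame of bin between 0.155 and 0.185 m) or (x of hook1 in the frame of rack between -0.03 and 0.03 m and y of hook1 in the frame of rack between -0.1 and 0.1 m and z of hook1 in the frame of rack between 0.105 and 0.135 m)) and ((x of hook2 in the frame of bin between 0.07 and 0.1 m and y of hook2 in the frame of bin between -0.125 and 0.125 m and z of hook2 in the frame of bin between 0.155 and 0.185 m) or (x of hook2 in the frame of rack between -0.03 and 0.03 m and y of hook2 in the frame of rack between -0.1 and 0.1 m and z of hook2 in the frame of rack between 0.105 and 0.135 m)) and ((x of hook3 in the frame of bin between 0.07 and 0.1 m and y of hook3 in the frame of bin between -0.125 and 0.125 m and z of hook3 in the frame of bin between 0.155 and 0.185 m) or (x of hook3 in the frame of rack between -0.03 and 0.03 m and y of hook3 in the frame of rack between -0.1 and 0.1 m and z of hook3 in the frame of rack between 0.105 and 0.135 m)) and x of cup_hook in the frame of bin between -0.088 and -0.056 m and y of cup_hook in the frame of bin between -0.115 and 0.115 m and z of cup_hook in the frame of bin between 0.14 and 0.163 m and x of carton_white in the frame of bin between -0.07 and 0.07 m and y of carton_white in the frame of bin between -0.12 and 0.12 m and z of carton_white in the frame of bin between -0.005 and 0.06 m and linear speed of each of carton_white, carton_orange, cup below 0.04 m/s and x of carton_orange in the frame of bin between -0.07 and 0.07 m and y of carton_orange in the frame of bin between -0.12 and 0.12 m and z of carton_orange in the frame of bin between -0.005 and 0.06 m and angle between cup's own z axis and vertical below 0.25 rad); the robot touches nothing.
It fails at once if the jar is pushed more than 30 mm (distance of jar from where it was at the start of the episode above 0.03 m).
It fails at once if the can is pushed more than 30 mm (distance of can from where it was at the start of the episode above 0.03 m).
Of tag_red, tag_yellow, tag_green only 2 to 3 are there at a start; the rules pass over those that are not, and their reading is None.
At some moment in a run one of cup may be knocked a few centimetres aside while the robot is not near it.
It also fails if it takes over 210 s, if anything falls off the work surface, if the arm or the gripper's body presses on something with over 40 N, if the wrist force passes 120 N, or if a joint passes its speed limit or range.

### The arm

A 6-joint arm with a two-finger parallel gripper is mounted at the origin on the work surface. World frame = base frame: x ahead of the robot, y to its left, z up, the work surface at z = 0. Lengths are in m, angles in rad, forces in N, time in s.
With the tool pointing down it reaches from about 0.35 to 0.85 m from the base axis. Payload 8.1 kg.
Tool frame: the origin (TCP) lies midway between the tips of the shut fingers; the grasp point (between the pads) lies 19 mm behind it (robot.grip_point_offset is the distance from the TCP to the grasp point, in m); z points along the fingers, y is the line along which they close (so a half turn about z gives the same grasp; the last joint's range is limited). The gripper opens to 93 mm and grips with 3 to 60 N. Pads are 15 mm wide; open, the fingers measure 128 mm over their backs; the gripper's body (75 mm by 188 mm) begins 65 mm behind the grasp point.
Start: joints at [-1.295, 0.13, 1.488, -0, 1.523, -0.085], TCP at [0.212, -0.561, 0.219] pointing down, gripper open.
Joint ranges: [-2.96, 2.96], [-0.89, 2.26], [0.02, 2.5], [-1.34, 4.48], [0, 2.73], [-2.66, 2.66]. Speed limits (rad/s): [2.39, 2.39, 2.79, 3.14, 3.14, 3.14].

### API

Orientations are given as a rotation vector (axis times angle).
In Python, from plant import robot, read_camera, job gives the robot as it stands.
- The arm moves only by the shell command python3 -m inch 'ROWS' [FORCE]. ROWS is JSON, one flat list of numbers, 5 for each row, row after row: the shift along the world's x, y, z in mm, then the turn about the world's z in degrees, then the opening in per cent of the stroke, from 0 (shut) to 100 (fully open). In form: [dx, dy, dz, yaw, hand, dx, dy, dz, yaw, hand, ...]. A call has 1 to 10 rows; each row is the pose to reach, as a shift and turn from the pose commanded when the call began; what a row does not reach only later rows make up. A row lasts 1/12 s, in which the tool goes at most 41.7 mm and 7.16 degrees, less where a joint would pass 70% of its speed; a pose out of reach is approached as far as the arm can. A call with a gripper value outside its range is refused whole. The fingers move at their own pace and stop on an object; FORCE is the grip in N (left out, the last holds). Time passes only in rows, so rows that repeat a pose let the fingers close. It gives the time, the measured TCP pose, the force, the opening and the grip force at its end, in the units of the state.
- robot.read_state(): the state, without advancing time (a new reading comes with each control period).
- read_camera(name): name is "side" or "top"; returns a dict with "image" (384x512x3 uint8, blue, green, red), "K" (3x3 intrinsics, pixels), "extrinsics" (4x4, takes a point from world to camera coordinates). Camera axes: x right, y down, z forward; pixel columns grow to the right and rows downward; lengths in m; the calibration is good to about 2 mm. A picture is of the moment at which its call begins. There is no depth.
- job.close_job(): hands the job in; it is judged then, once.
The state is a dict: "t": time; "q": joint angles; "dq": joint speeds; "joint_torque": joint torques, N m; "tool_pos": TCP position; "orientation": TCP orientation; "force": force on the tool from outside, world axes, zero at the start; "wrist_torque": the same for the moment, N m; "opening": finger opening in m; "gripper_force": force on a finger pad.
Only numpy, scipy, OpenCV 4.12 (cv2) and the standard library are available. Lean on these libraries where they do the work, as an engineer would, in place of code of your own. Each camera call takes 0.05 s, during which the arm holds its last target. There are 200 camera calls.

## Working session

There is one attempt and no reset: what is moved stays moved. The work goes in short steps, Python scripts to look and compute and a shell command to move; the robot and the scene stay as the last step left them, time stands still between calls to the robot, and variables do not carry over. Pictures are saved under pics/ and viewed, at most 14 in all, crops included, and the job is handed in when it is done.

```bash
ls; mkdir -p pics; cat > h.py <<'E'
import numpy as np, cv2
from plant import robot, read_camera, job
def cam(n):
    c=read_camera(n); return c["image"],np.array(c["K"]),np.array(c["extrinsics"])
def ray(K,E,u,v):
    d=E[:3,:3].T@np.linalg.inv(K)@[u,v,1.]; o=-E[:3,:3].T@E[:3,3]; return o,d
def onz(K,E,u,v,z):
    o,d=ray(K,E,u,v); return o+d*(z-o[2])/d[2]
def proj(K,E,p):
    c=E[:3,:3]@np.array(p,float)+E[:3,3]; c=K@c; return c[:2]/c[2]
def tri(r1,r2):
    (a,d),(b,e)=r1,r2; s=np.linalg.lstsq(np.c_[d,-e],b-a,rcond=None)[0]
    p,q=a+d*s[0],b+e*s[1]; return (p+q)/2,np.linalg.norm(p-q)
E
python3 - <<'E'
from h import *
for n in("top","side"):
    i,K,E=cam(n); cv2.imwrite(f"pics/{n}0.png",cv2.resize(i,(800,600),interpolation=cv2.INTER_CUBIC)); np.savez(f"{n}0.npz",i=i,K=K,E=E)
    print(n,K.round(1).tolist(),(-E[:3,:3].T@E[:3,3]).round(3),E[:3,:3].round(3).tolist())
print(robot.read_state(),robot.grip_point_offset)
E
```

```text
pics
top [[465.1, 0.0, 251.8], [0.0, 465.1, 192.3], [0.0, 0.0, 1.0]] [ 0.327 -0.054  1.639] [[0.029, -0.999, 0.021], [-0.995, -0.031, -0.099], [0.1, -0.018, -0.995]]
side [[470.5, 0.0, 264.4], [0.0, 470.5, 190.4], [0.0, 0.0, 1.0]] [ 1.492 -0.849  1.303] [[0.621, 0.784, -0.01], [0.525, -0.425, -0.738], [-0.583, 0.453, -0.675]]
{'t': 0.1, 'q': array([-1.29539541e+00,  1.31070490e-01,  1.48918175e+00, -1.32946854e-05,
        1.52298701e+00, -8.53950237e-02]), 'dq': array([ 8.89679192e-04, -2.65207259e-03, -4.91338406e-04, -3.67618119e-05,
        2.08575430e-03,  2.87092610e-04]), 'joint_torque': array([ 8.63061432e-04, -5.61339784e+01, -4.93098485e+01,  7.70621491e-02,
        2.91792856e-02, -5.94972221e-05]), 'tool_pos': array([ 0.21169021, -0.56086636,  0.21769515]), 'orientation': array([-3.08900051e+00, -5.63375131e-01,  2.65979394e-04]), 'force': array([ 0.10655137,  0.76580635, -0.62260699]), 'wrist_torque': array([ 0.03974347,  0.02329552, -0.02187713]), 'gripper_force': 0.0, 'opening': 0.09334105151170097} 0.0188
```

View pics/top0.png

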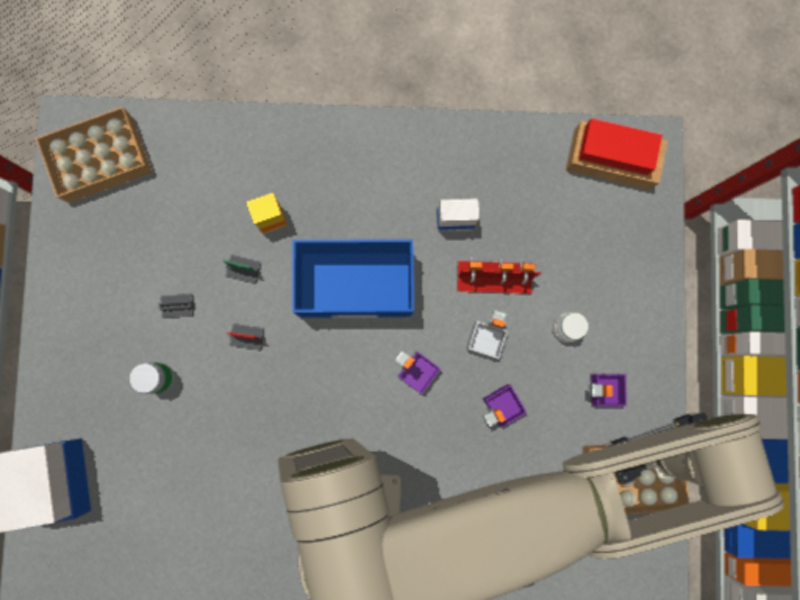

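View pics/side0.png

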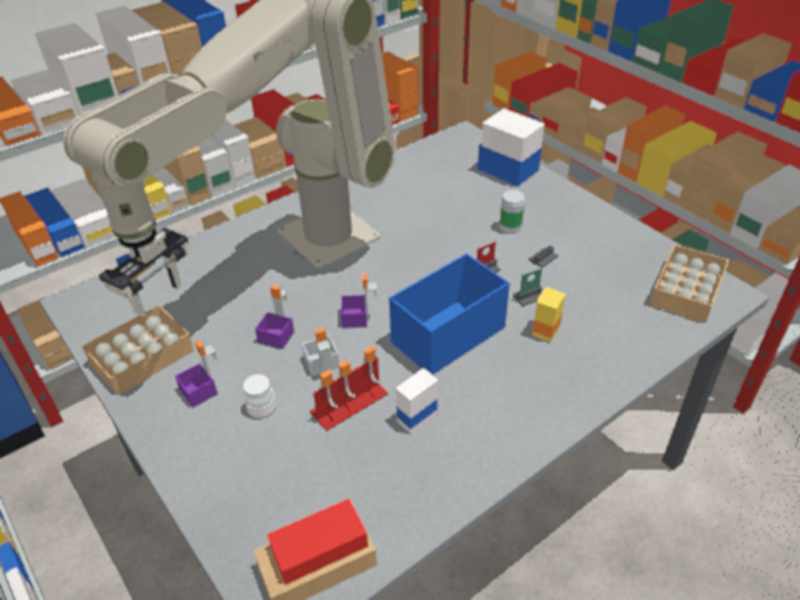

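Two tags are present, red at top (247,335) and green at (243,267). The stand at (177,305) is empty. Cup candidates in the top view are metal at (488,340) and purple at (418,372), (504,405) and (608,390); I choose the metal one. For the white carton there is the one at (459,215), with the big white/blue box at (40,485) as a look-alike. For the yellow carton there is (266,212).

```bash
python3 - <<'E'
from h import *
t=np.load("top0.npz"); i,K,E=t["i"],t["K"],t["E"]
c=i[120:260,95:355]; cv2.imwrite("pics/ctop.png",cv2.resize(c,(780,420),interpolation=cv2.INTER_CUBIC))
s=np.load("side0.npz"); j,Ks,Es=s["i"],s["K"],s["E"]
c=j[140:280,180:380]; cv2.imwrite("pics/cside.png",cv2.resize(c,(800,560),interpolation=cv2.INTER_CUBIC))
def blobs(img,lo,hi,roi,amin,K,E,z,name):
    h=cv2.cvtColor(img,cv2.COLOR_BGR2HSV); m=cv2.inRange(h,lo,hi); M=np.zeros_like(m); x0,y0,x1,y1=roi; M[y0:y1,x0:x1]=m[y0:y1,x0:x1]
    for c in cv2.findContours(M,cv2.RETR_EXTERNAL,cv2.CHAIN_APPROX_NONE)[0]:
        a=cv2.contourArea(c)
        if a<amin: continue
        r=cv2.minAreaRect(c); mo=c.reshape(-1,2).mean(0)
        P=np.array([onz(K,E,*p,z)[:2] for p in cv2.boxPoints(r)])
        e=P[1]-P[0];f=P[2]-P[1]
        print(name,a,"c",mo.round(1),"w",(P.mean(0)*1000).round(),"sz",(np.linalg.norm(e)*1e3).round(),(np.linalg.norm(f)*1e3).round(),"ang",np.degrees(np.arctan2(e[1],e[0])).round(1))
R=(95,120,380,270)
blobs(i,(105,80,40),(125,255,255),R,300,K,E,.15,"bin")
blobs(i,(22,120,150),(34,255,255),R,30,K,E,.115,"yel")
blobs(i,(0,0,200),(180,60,255),R,40,K,E,.115,"white")
blobs(i,(5,140,120),(20,255,255),R,3,K,E,.137,"tab")
blobs(i,(0,140,60),(4,255,255),R,3,K,E,.08,"red")
blobs(i,(50,80,40),(90,255,255),R,3,K,E,.08,"green")
blobs(j,(5,140,120),(20,255,255),(180,160,300,260),3,Ks,Es,.12,"s-tab")
blobs(j,(0,140,60),(4,255,255),(300,140,330,180),3,Ks,Es,.06,"s-red")
blobs(j,(50,80,40),(90,255,255),(325,160,360,200),3,Ks,Es,.06,"s-green")
blobs(j,(0,0,190),(180,60,255),(240,230,290,275),40,Ks,Es,.115,"s-white")
blobs(j,(22,120,150),(34,255,255),(330,170,370,220),30,Ks,Es,.115,"s-yel")
E
```

```text
bin 3748.5 c [225.7 177.1] w [523.   4.] sz 253.0 160.0 ang -88.1
yel 252.5 c [168.4 133.1] w [671. 202.] sz 62.0 51.0 ang -67.5
white 57.0 c [ 96.8 241.5] w [305. 413.] sz 16.0 48.0 ang -88.3
white 147.0 c [310.6 219.1] w [ 400. -279.] sz 45.0 45.0 ang -17.4
white 179.5 c [367.7 208.3] w [ 439. -464.] sz 50.0 50.0 ang -88.3
white 279.0 c [293.5 133.8] w [ 682. -217.] sz 81.0 44.0 ang -88.1
tab 20.5 c [319.5 265.8] w [ 248. -304.] sz 12.0 25.0 ang -62.3
tab 17.5 c [261.2 232.1] w [ 351. -115.] sz 22.0 11.0 ang -32.2
tab 18.5 c [318.7 206.5] w [ 439. -299.] sz 12.0 24.0 ang -17.5
tab 21.0 c [337.1 170.8] w [ 558. -358.] sz 28.0 12.0 ang -81.0
tab 31.0 c [324.  170.2] w [ 559. -314.] sz 31.0 15.0 ang -80.0
tab 28.5 c [303.8 169.4] w [ 560. -249.] sz 28.0 15.0 ang -81.0
red 10.0 c [155.5 214.7] w [399. 238.] sz 5.0 58.0 ang -5.2
red 602.5 c [317.4 177.6] w [ 542. -306.] sz 66.0 174.0 ang -0.7
green 50.5 c [105.3 241.3] w [304. 399.] sz 26.0 59.0 ang -88.3
green 25.0 c [152.5 169.9] w [549. 255.] sz 9.0 61.0 ang -10.9
s-tab 45.5 c [208.7 242.7] w [ 556. -359.] sz 23.0 43.0 ang 76.0
s-tab 40.5 c [220.5 236.5] w [ 556. -312.] sz 22.0 44.0 ang 62.2
s-tab 41.0 c [236.6 227. ] w [ 556. -246.] sz 23.0 43.0 ang 66.7
s-tab 26.0 c [205. 214.] w [ 435. -296.] sz 19.0 33.0 ang 67.3
s-tab 3.0 c [233.2 179.5] w [ 348. -109.] sz 41.0 4.0 ang 144.5
s-red 37.0 c [311.2 161.9] w [400. 246.] sz 38.0 73.0 ang 50.9
s-green 52.5 c [339.3 179.6] w [557. 259.] sz 65.0 56.0 ang 77.0
s-white 270.0 c [266.5 245.5] w [ 682. -214.] sz 94.0 55.0 ang 94.9
s-yel 275.5 c [351.3 195.9] w [689. 178.] sz 116.0 61.0 ang 122.3
```

View pics/ctop.png

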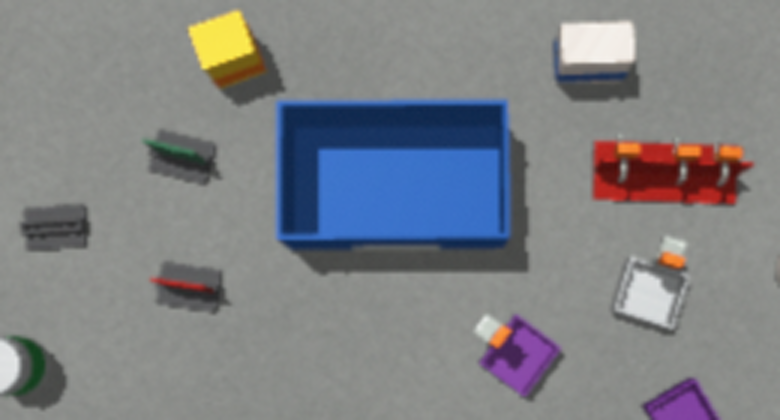

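View pics/cside.png

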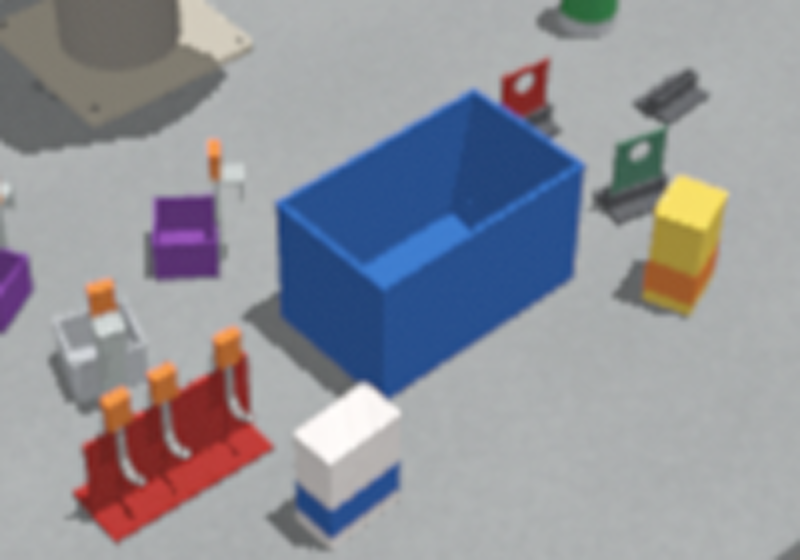

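The crops confirm the choices. The metal cup is at ctop (652,293) with its hook pointing up-right. The tags are at ctop (183,285) red and (172,150) green, with hole pixels at cside (525,84) and (640,152). The bin's far lip corners are at cside (582,167) and (387,287).

```bash
python3 - <<'E'
from h import *
from scipy.spatial.transform import Rotation as R
t=np.load("top0.npz");i,K,E=t["i"],t["K"],t["E"]; s=np.load("side0.npz");j,Ks,Es=s["i"],s["K"],s["E"]
T=lambda u,v:(95+(u+.5)/3-.5,120+(v+.5)/3-.5)
S=lambda u,v:(180+(u+.5)/4-.5,140+(v+.5)/4-.5)
def p2(n,a,b):
    p,e=tri(ray(K,E,*T(*a)),ray(Ks,Es,*S(*b))); print(n,(p*1e3).round(1),"gap",round(e*1e3,1)); return p
p2("bin far+y",(277,100),(582,167));p2("bin far-y",(508,100),(387,287));p2("near-y",(510,241),(278,203));p2("near+y",(277,241),(475,90))
C=[onz(K,E,*T(*q),.15) for q in((277,100),(508,100),(510,241),(277,241))]
C=np.array(C);print("bin top-only",(C*1e3).round(),(C.mean(0)*1e3).round(), [np.degrees(np.arctan2(*(-(C[b]-C[a])[:2]*[-1,1]))).round(1) for a,b in((0,1),(3,2))])
# tags: top edge line z=.088 from masks
h=cv2.cvtColor(i,cv2.COLOR_BGR2HSV)
for n,lo,hi,roi,ho,cs in(("red",(0,110,60),(6,255,255),(143,208,172,222),(525,84),((503,78),(547,62))),("green",(50,60,40),(90,255,255),(140,160,170,180),(640,152),((617,142),(665,128)))):
    x0,y0,x1,y1=roi; m=cv2.inRange(h,lo,hi)[y0:y1,x0:x1]; v,u=np.nonzero(m); 
    P=np.array([onz(K,E,a+x0,b+y0,.086)[:2] for a,b in zip(u,v)]); c=P.mean(0); d=np.linalg.svd(P-c)[2][0]; d*=np.sign(d[1])
    print(n,len(P),"c",(c*1e3).round(),"yaw",np.degrees(np.arctan2(-d[0],d[1])).round(1),"len",(np.ptp(P@d)*1e3).round())
    o,r=ray(Ks,Es,*S(*ho)); nrm=np.array([d[1],-d[0]]); k=(nrm@(c-o[:2]))/(nrm@r[:2]); print(" hole",((o+k*r)*1e3).round())
    Q=[onz(Ks,Es,*S(*q),.088) for q in cs];print(" side top corners",(np.array(Q)*1e3).round())
st=robot.read_state(); M=R.from_rotvec(st["orientation"]).as_matrix(); print("tool y",M[:,1].round(3))
for b in(255,213): pass
E
```

```text
bin far+y [598.1 132.1 147.9] gap 2.1
bin far-y [ 607.6 -114.3  152.4] gap 5.1
near-y [ 456.  -119.7  146. ] gap 7.6
near+y [447.6 128.6 146.1] gap 4.6
bin top-only [[ 598.  133.  150.]
 [ 607. -117.  150.]
 [ 454. -123.  150.]
 [ 446.  126.  150.]] [526.   5. 150.] [np.float64(1.9), np.float64(1.8)]
red 39 c [399. 236.] yaw -7.3 len 64.0
 hole [400. 247.  64.]
 side top corners [[400. 215.  88.]
 [409. 269.  88.]]
green 62 c [548. 252.] yaw -15.8 len 68.0
 hole [552. 264.  63.]
 side top corners [[546. 235.  88.]
 [561. 287.  88.]]
tool y [ 0.353 -0.936 -0.002]
```

```bash
python3 -m inch '[270,200,32,71,100, 270,200,32,71,100, 270,200,32,71,100, 270,200,32,71,100, 270,200,32,71,100, 270,200,32,71,100, 270,200,32,71,100, 270,200,32,71,100, 270,200,32,71,100, 270,200,32,71,100]' 30
python3 -m inch '[200,144,0,0,100, 200,144,0,0,100, 200,144,0,0,100, 200,144,0,0,100, 200,144,0,0,100, 200,144,0,0,100, 200,144,0,0,100, 200,144,0,0,100, 200,144,0,0,100, 200,144,0,0,100]'
```

```text
t: 0.93
tool_pos: [0.4841, -0.3588, 0.2504]
orientation: [-2.176, -2.265, -0.001]
force: [-1.0, -0.3, -0.1]
opening: 0.0931
gripper_force: 0.0
t: 1.77
tool_pos: [0.681, -0.2184, 0.2507]
orientation: [-2.19, -2.252, 0.001]
force: [-0.4, -0.1, -0.2]
opening: 0.0928
gripper_force: 0.0
```

```bash
cat >> h.py <<'E'
def st():
    from scipy.spatial.transform import Rotation as R
    s=robot.read_state(); M=R.from_rotvec(s["orientation"]).as_matrix()
    print("t",round(s["t"],1),"tcp",(s["tool_pos"]*1e3).round(1),"yaw",np.degrees(np.arctan2(M[1,1],M[0,1])).round(1),"F",s["force"].round(1),"op",round(s["opening"]*1e3,1),"gf",round(s["gripper_force"],1))
E
python3 -c "from h import *;st()"
python3 -m inch '[1,1,-40,0,100, 1,1,-80,0,100, 1,1,-120,0,100, 1,1,-150,0,100, 1,1,-170,0,100, 1,1,-175,0,100, 1,1,-175,0,100, 1,1,-175,0,100, 1,1,-175,0,100, 1,1,-175,0,100]' 
python3 -m inch '[0,0,0,0,30, 0,0,0,0,30, 0,0,0,0,30, 0,0,0,0,30, 0,0,0,0,30, 0,0,0,0,30, 0,0,0,0,30, 0,0,0,0,30, 0,0,0,0,30, 0,0,0,0,30]' 25
python3 -c "from h import *;st()"
```

```text
t 1.8 tcp [ 681.  -218.4  250.7] yaw 1.6 F [-0.4 -0.1 -0.2] op 92.8 gf 0.0
t: 2.6
tool_pos: [0.6844, -0.2173, 0.0789]
orientation: [2.186, 2.25, 0.003]
force: [0.2, -0.3, -0.0]
opening: 0.0933
gripper_force: 0.0
t: 3.43
tool_pos: [0.6828, -0.2164, 0.0755]
orientation: [-2.189, -2.254, 0.0]
force: [0.5, 1.1, -0.4]
opening: 0.045
gripper_force: 24.7
t 3.4 tcp [ 682.8 -216.4   75.5] yaw 1.7 F [ 0.5  1.1 -0.4] op 45.0 gf 24.7
```

```bash
python3 -m inch '[0,0,40,0,30, 0,0,80,0,30, 0,0,120,0,30, 0,0,150,0,30, 0,0,175,0,30, 0,0,180,0,30, -20,20,180,0,30, -45,45,180,0,30, -70,75,180,0,30, -95,100,180,0,30]'
python3 -m inch '[-25,25,0,0,30, -45,45,0,0,30, -60,58,0,0,30, -60,61,0,0,30, -60,61,0,0,30, -60,61,-30,0,30, -60,61,-60,0,30, -60,61,-90,0,30, -60,61,-115,0,30, -60,61,-140,0,30]'
python3 -m inch '[0,0,-15,0,30, 0,0,-28,0,30, 0,0,-33,0,30, 0,0,-34,0,30, 0,0,-34,0,30, 0,0,-34,0,70, 0,0,-34,0,70, 0,0,-34,0,70, 0,0,-34,0,70, 0,0,-34,0,70]'
python3 -c "from h import *;st()"
```

```text
t: 4.27
tool_pos: [0.5859, -0.1149, 0.2528]
orientation: [-2.187, -2.251, 0.002]
force: [0.8, 0.7, -1.3]
opening: 0.0456
gripper_force: 24.7
t: 5.1
tool_pos: [0.5275, -0.0561, 0.1128]
orientation: [-2.189, -2.252, 0.002]
force: [0.6, 0.2, -1.3]
opening: 0.0452
gripper_force: 24.7
t: 5.93
tool_pos: [0.5281, -0.0554, 0.082]
orientation: [2.188, 2.253, 0.001]
force: [-1.1, -0.2, -0.6]
opening: 0.0648
gripper_force: 0.0
t 5.9 tcp [528.1 -55.4  82. ] yaw 1.7 F [-1.1 -0.2 -0.6] op 64.8 gf 0.0
```

```bash
python3 -m inch '[0,0,40,0,70, 0,0,80,0,70, 0,0,120,0,70, 0,0,160,0,90, 20,35,160,7,100, 40,70,160,14,100, 60,105,160,21,100, 80,140,160,21,100, 100,175,160,21,100, 120,210,160,21,100]'
python3 -m inch '[23,47,0,0,100, 23,47,0,0,100, 23,47,-30,0,100, 23,47,-70,0,100, 23,47,-110,0,100, 23,47,-140,0,100, 23,47,-160,0,100, 23,47,-164,0,100, 23,47,-164,0,100, 23,47,-164,0,100]'
python3 -c "from h import *;st()"
python3 -m inch '[0,0,0,0,30, 0,0,0,0,30, 0,0,0,0,30, 0,0,0,0,30, 0,0,0,0,30, 0,0,0,0,30, 0,0,0,0,30, 0,0,0,0,30, 0,0,0,0,30, 0,0,0,0,30]' 25
python3 -c "from h import *;st()"
```

```text
t: 6.77
tool_pos: [0.6485, 0.1565, 0.2418]
orientation: [1.741, 2.614, 0.0]
force: [0.9, 0.0, -0.4]
opening: 0.0927
gripper_force: 0.0
t: 7.6
tool_pos: [0.6717, 0.2018, 0.0793]
orientation: [1.741, 2.614, 0.002]
force: [-0.2, 0.2, 0.5]
opening: 0.0932
gripper_force: 0.0
t 7.6 tcp [671.7 201.8  79.3] yaw 22.7 F [-0.2  0.2  0.5] op 93.2 gf 0.0
t: 8.43
tool_pos: [0.6709, 0.2016, 0.0777]
orientation: [1.741, 2.615, 0.0]
force: [-0.2, -0.7, 1.0]
opening: 0.0503
gripper_force: 24.8
t 8.4 tcp [670.9 201.6  77.7] yaw 22.7 F [-0.2 -0.7  1. ] op 50.3 gf 24.8
```

```bash
python3 -m inch '[0,0,40,0,30, 0,0,80,0,30, 0,0,120,0,30, 0,0,150,0,30, 0,0,175,-5,30, 0,0,180,-10,30, -20,-20,180,-15,30, -45,-45,180,-18,30, -70,-70,180,-21,30, -95,-95,180,-21,30]'
python3 -m inch '[-25,-22,0,0,30, -45,-37,0,0,30, -52,-42,0,0,30, -52,-42,0,0,30, -52,-42,0,0,30, -52,-42,-30,0,30, -52,-42,-60,0,30, -52,-42,-90,0,30, -52,-42,-115,0,30, -52,-42,-140,0,30]'
python3 -m inch '[0,0,-15,0,30, 0,0,-28,0,30, 0,0,-33,0,30, 0,0,-34,0,30, 0,0,-34,0,30, 0,0,-34,0,80, 0,0,-34,0,80, 0,0,-34,0,80, 0,0,-34,0,80, 0,0,-34,0,80]'
python3 -m inch '[0,0,40,0,80, 0,0,80,0,80, 0,0,120,0,80, 0,0,160,0,80, 0,0,180,0,80, 0,-40,180,0,80, 0,-80,180,0,60, 0,-120,180,0,60, 0,-160,180,0,60, 0,-200,180,0,60]'
python3 - <<'E'
from h import *
st()
for n in("top","side"):
    i,K,E=cam(n); np.savez(f"{n}1.npz",i=i,K=K,E=E)
i=np.load("top1.npz")["i"]; j=np.load("side1.npz")["i"]
a=cv2.resize(i[120:260,140:340],(800,560),interpolation=cv2.INTER_CUBIC); cv2.imwrite("pics/top1.png",a)
K,E=[np.load("top1.npz")[k] for k in "KE"]
h=cv2.cvtColor(i,cv2.COLOR_BGR2HSV); m=cv2.inRange(h,(5,140,120),(20,255,255)); m[:, :220]=0; m[:120]=0
n,l,s,c=cv2.connectedComponentsWithStats(m)
for k in range(1,n):
    if s[k,4]>8: print("tab",c[k].round(1),s[k,4],(onz(K,E,*c[k],.137)*1e3).round())
E
```

```text
t: 9.27
tool_pos: [0.5744, 0.1059, 0.2568]
orientation: [-2.191, -2.25, 0.001]
force: [0.5, -0.5, 0.1]
opening: 0.0499
gripper_force: 24.8
t: 10.1
tool_pos: [0.5243, 0.0658, 0.1157]
orientation: [-2.187, -2.254, 0.0]
force: [-0.3, 0.0, -0.3]
opening: 0.0508
gripper_force: 24.8
t: 10.93
tool_pos: [0.5241, 0.0646, 0.0842]
orientation: [2.188, 2.253, 0.001]
force: [0.2, 0.3, 0.5]
opening: 0.0736
gripper_force: 0.0
t: 11.77
tool_pos: [0.5235, -0.1371, 0.2641]
orientation: [2.188, 2.254, 0.001]
force: [1.1, 0.3, 0.0]
opening: 0.0566
gripper_force: 0.0
t 11.8 tcp [ 523.5 -137.1  264.1] yaw 1.7 F [1.1 0.3 0. ] op 56.6 gf 0.0
tab [324.  170.2] 43 [ 558. -315.  137.]
tab [337.3 170.7] 33 [ 558. -359.  137.]
tab [319.  206.2] 20 [ 440. -300.  137.]
tab [467.8 219.8] 60 [ 410. -787.  137.]
tab [262.1 230.9] 16 [ 355. -117.  137.]
tab [511.  247.5] 18 [ 324. -927.  137.]
tab [388.5 249.5] 36 [ 307. -527.  137.]
tab [319.5 265.8] 30 [ 249. -304.  137.]
tab [464.  359.5] 12 [ -32. -767.  137.]
tab [487.1 366.6] 481 [ -52. -840.  137.]
```

View pics/top1.png

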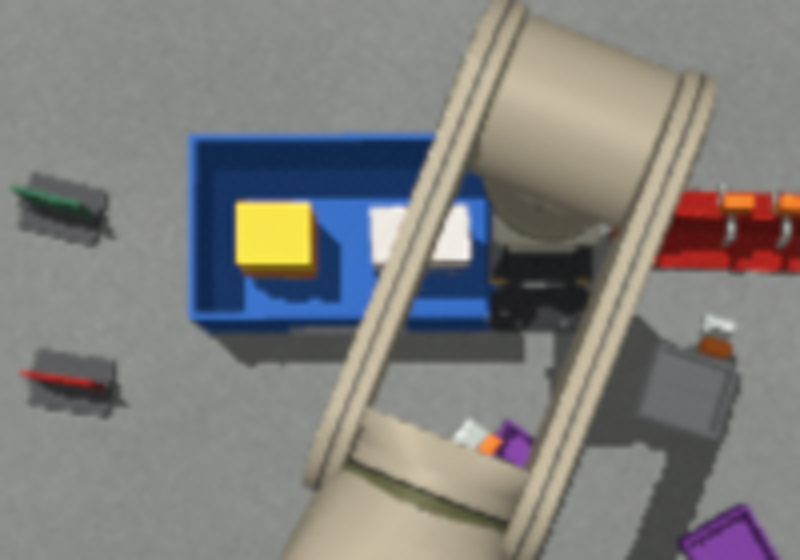

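```bash
python3 -m inch '[-20,-40,0,-7,50, -40,-80,0,-14,50, -60,-120,0,-19,50, -82,-163,0,-19,50, -82,-163,0,-19,50, -82,-163,0,-19,50, -82,-163,-35,-19,50, -82,-163,-70,-19,50, -82,-163,-100,-19,50, -82,-163,-110,-19,50]'
python3 - <<'E'
from h import *
st()
for n in("top","side"):
    i,K,E=cam(n); np.savez(f"{n}2.npz",i=i,K=K,E=E)
j=np.load("side2.npz")["i"]; a=cv2.resize(j[180:260,170:270],(800,640)[:2] and (750,600),interpolation=cv2.INTER_CUBIC); cv2.imwrite("pics/s2.png",a)
E
```

```text
t: 12.7
tool_pos: [0.4402, -0.2951, 0.1485]
orientation: [-2.524, -1.858, 0.002]
force: [-1.1, 0.2, -0.4]
opening: 0.0467
gripper_force: 0.0
t 12.7 tcp [ 440.2 -295.1  148.5] yaw -17.3 F [-1.1  0.2 -0.4] op 46.7 gf 0.0
```

View pics/s2.png

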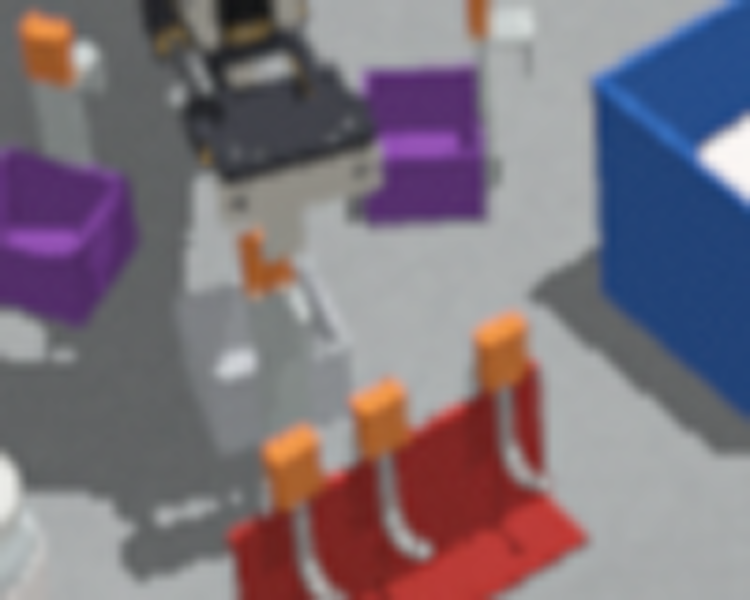

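The far finger at (285,215) stands just on the hook side of the cup's tab (265,260), and the cup has not moved. I go down and grip.

```bash
python3 -m inch '[0,-2,-15,0,50, 0,-2,-30,0,50, 0,-2,-41,0,50, 0,-2,-41,0,50, 0,-2,-41,0,5, 0,-2,-41,0,5, 0,-2,-41,0,5, 0,-2,-41,0,5, 0,-2,-41,0,5, 0,-2,-41,0,5]' 40
python3 -c "from h import *;st()"
python3 -m inch '[0,0,0,0,5, 0,0,0,0,5, 0,0,0,0,5, 0,0,15,0,5, 0,0,30,0,5, 0,0,50,0,5, 0,0,80,0,5, 0,0,110,0,5, 0,0,130,0,5, 0,0,135,0,5]'
python3 -c "from h import *;st()"
```

```text
t: 13.63
tool_pos: [0.4419, -0.3005, 0.1131]
orientation: [2.53, 1.861, 0.0]
force: [-3.6, 1.1, 7.6]
opening: 0.0118
gripper_force: 40.0
t 13.6 tcp [ 441.9 -300.5  113.1] yaw -17.3 F [-3.6  1.1  7.6] op 11.8 gf 40.0
t: 14.47
tool_pos: [0.4433, -0.3015, 0.2519]
orientation: [2.526, 1.858, 0.003]
force: [1.1, -0.8, -0.5]
opening: 0.0111
gripper_force: 40.0
t 14.5 tcp [ 443.3 -301.5  251.9] yaw -17.3 F [ 1.1 -0.8 -0.5] op 11.1 gf 40.0
```

```bash
python3 -m inch '[0,10,20,3,5, 0,35,20,6,5, 0,65,20,9,5, 0,95,20,12,5, 0,125,20,15,5, 0,155,20,18,5, 0,185,20,19,5, 0,215,20,19,5, 0,245,20,19,5, 0,275,20,19,5]'
python3 -m inch '[-2,25,0,0,5, -2,40,0,0,5, -2,47,0,0,5, -2,48,0,0,5, -2,48,0,0,5, -2,48,-20,0,5, -2,48,-40,0,5, -2,48,-50,0,5, -2,48,-55,0,5, -2,48,-55,0,5]'
python3 - <<'E'
from h import *
st()
for n in("top","side"):
    i,K,E=cam(n); np.savez(f"{n}3.npz",i=i,K=K,E=E)
j=np.load("side3.npz")["i"];k=np.load("top3.npz")["i"]
a=cv2.resize(j[130:230,235:335],(600,600),interpolation=cv2.INTER_CUBIC); cv2.imwrite("pics/s3.png",a)
E
```

```text
t: 15.3
tool_pos: [0.4411, -0.0238, 0.2659]
orientation: [-2.188, -2.252, 0.001]
force: [-0.1, 0.2, -1.2]
opening: 0.0115
gripper_force: 40.0
t: 16.13
tool_pos: [0.4391, 0.022, 0.2113]
orientation: [-2.189, -2.251, 0.003]
force: [0.6, -0.9, -1.0]
opening: 0.0117
gripper_force: 40.0
t 16.1 tcp [439.1  22.  211.3] yaw 1.6 F [ 0.6 -0.9 -1. ] op 11.7 gf 40.0
```

View pics/s3.png

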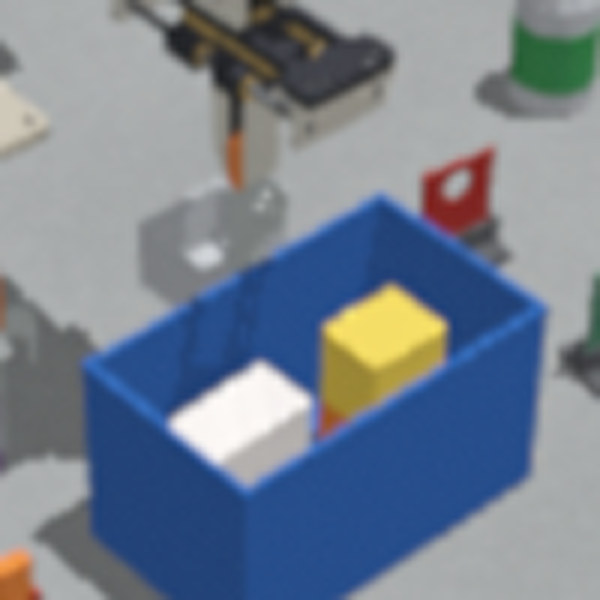

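```bash
python3 -m inch '[2,0,0,0,5, 2,0,-10,0,5, 2,0,-20,0,5, 2,0,-30,0,5, 2,0,-40,0,5, 2,0,-44,0,5, 2,0,-47,0,5, 2,0,-47,0,5, 2,0,-47,0,5, 2,0,-47,0,5]'
python3 -c "from h import *;st()"
python3 -m inch '[0,0,-2,0,5, 0,0,-2,0,5, 0,0,-4,0,5, 0,0,-4,0,5]'
python3 - <<'E'
from h import *
st()
for n in("top","side"):
    i,K,E=cam(n); np.savez(f"{n}3.npz",i=i,K=K,E=E)
j=np.load("side3.npz")["i"]
a=cv2.resize(j[130:230,235:335],(600,600),interpolation=cv2.INTER_CUBIC); cv2.imwrite("pics/s4.png",a)
E
```

```text
t: 17.07
tool_pos: [0.4422, 0.0226, 0.1662]
orientation: [2.188, 2.253, 0.001]
force: [0.4, -0.8, -1.0]
opening: 0.0118
gripper_force: 40.0
t 17.1 tcp [442.2  22.6 166.2] yaw 1.7 F [ 0.4 -0.8 -1. ] op 11.8 gf 40.0
t: 17.4
tool_pos: [0.4417, 0.0226, 0.1614]
orientation: [-2.189, -2.253, 0.0]
force: [-1.2, -0.1, -1.1]
opening: 0.0119
gripper_force: 40.0
t 17.4 tcp [441.7  22.6 161.4] yaw 1.7 F [-1.2 -0.1 -1.1] op 11.9 gf 40.0
```

View pics/s4.png

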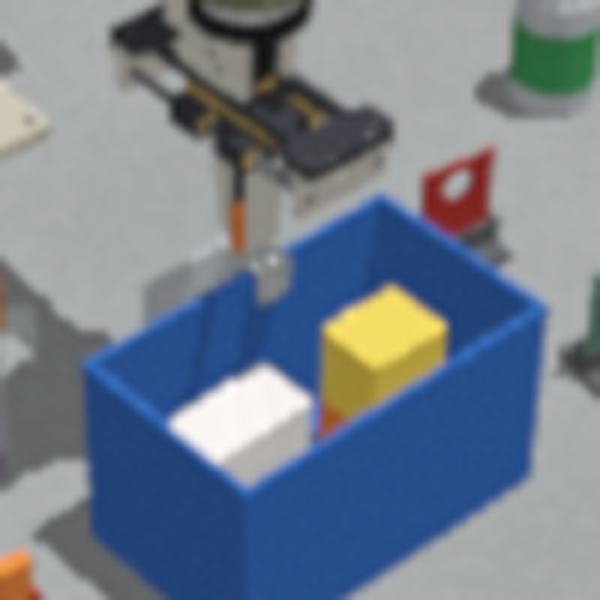

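The hook's end at (270,280) is inside the bin and the strap is outside. I ease down to contact.

```bash
python3 -m inch '[0,0,-2,0,5, 0,0,-2,0,5, 0,0,-2,0,5]' | grep -E "pos|force:"
python3 -m inch '[0,0,-2,0,5, 0,0,-2,0,5, 0,0,-2,0,5]'| grep -E "pos|force:"
python3 -m inch '[0,0,-2,0,5, 0,0,-2,0,5, 0,0,-2,0,5]'| grep -E "pos|force:"
```

```text
tool_pos: [0.4421, 0.0226, 0.1601]
force: [-0.3, 0.6, 2.5]
gripper_force: 40.0
tool_pos: [0.4422, 0.0227, 0.1599]
force: [-10.9, 1.2, 18.1]
gripper_force: 40.0
tool_pos: [0.4422, 0.0227, 0.1598]
force: [-18.8, 1.2, 33.7]
gripper_force: 40.0
```

```bash
python3 -m inch '[0,0,5,0,5, 0,0,5,0,5, 0,0,5,0,5, 0,0,5,0,12, 0,0,5,0,20, 0,0,5,0,40, 0,0,5,0,40, 0,0,5,0,40, 0,0,5,0,40, 0,0,5,0,40]' | grep -E "pos|force:|open"
python3 -m inch '[0,0,10,0,40, 0,0,25,0,40, 0,0,50,0,40, 0,0,80,0,40, 0,0,110,0,40, 0,0,120,0,40, 35,-10,120,0,40, 70,-40,120,0,40, 100,-80,120,0,40, 110,-120,120,0,40]'| grep -E "pos|force:|open"
python3 - <<'E'
from h import *
st()
for n in("top","side"):
    i,K,E=cam(n); np.savez(f"{n}4.npz",i=i,K=K,E=E)
i=np.load("side4.npz")["i"]; j=np.load("top4.npz")["i"]
a=np.hstack([cv2.resize(x,(400,400),interpolation=cv2.INTER_CUBIC) for x in(i[130:230,235:335],j[130:230,180:280])]); cv2.imwrite("pics/s5.png",a)
E
```

```text
tool_pos: [0.4419, 0.0226, 0.1606]
force: [0.2, -0.1, -0.4]
opening: 0.0369
gripper_force: 0.0
tool_pos: [0.55, -0.0868, 0.2806]
force: [0.9, 0.3, -0.4]
opening: 0.0373
gripper_force: 0.0
t 19.9 tcp [550.  -86.8 280.6] yaw 1.8 F [ 0.9  0.3 -0.4] op 37.3 gf 0.0
```

View pics/s5.png

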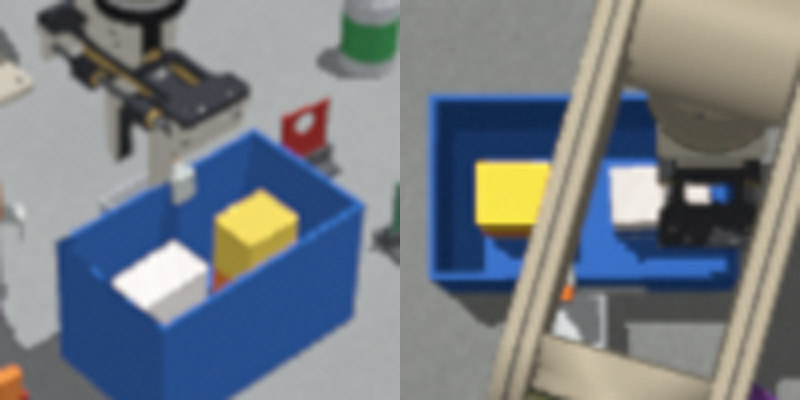

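The cup hangs on the near lip: tab at (568,293) and body at (580,320) outside, hook end at side (182,182) inside. Next is the hook nearest the bin.

```bash
python3 -m inch '[7,-40,0,-2.5,40, 7,-80,0,-2.5,40, 7,-120,0,-2.5,40, 7,-150,0,-2.5,40, 7,-150,-35,-2.5,40, 7,-150,-70,-2.5,40, 7,-150,-105,-2.5,40, 7,-150,-115,-2.5,40, 7,-150,-115,-2.5,40, 7,-150,-115,-2.5,40]' | grep -E "pos|force:|open"
python3 - <<'E'
from h import *
st()
i,K,E=cam("side"); np.savez("side5.npz",i=i,K=K,E=E)
cv2.imwrite("pics/s6.png",cv2.resize(i[190:270,190:270],(560,560),interpolation=cv2.INTER_CUBIC))
E
```

```text
tool_pos: [0.5552, -0.2363, 0.1666]
force: [0.3, -0.2, 1.6]
opening: 0.0372
gripper_force: 0.0
t 20.9 tcp [ 555.2 -236.3  166.6] yaw -0.8 F [ 0.3 -0.2  1.6] op 37.2 gf 0.0
```

View pics/s6.png

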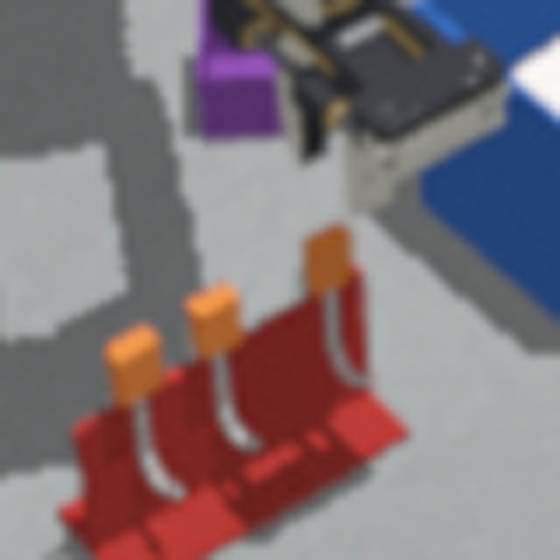

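The side view shows the gripper at (370,180), still +y of the tab at (328,260), so it needs the remaining -12 mm.

```bash
python3 -m inch '[4,-11,0,0,40, 4,-11,0,0,40, 4,-11,-20,0,40, 4,-11,-40,0,40, 4,-11,-53,0,40, 4,-11,-53,0,40, 4,-11,-53,0,40, 4,-11,-53,0,40, 4,-11,-53,0,40, 4,-11,-53,0,40]' | grep -E "pos|force:|open"
python3 -m inch '[0,0,0,0,5, 0,0,0,0,5, 0,0,0,0,5, 0,0,0,0,5, 0,0,0,0,5, 0,0,0,0,5, 0,0,0,0,5]' 40 | grep -E "pos|force:|open"
python3 - <<'E'
from h import *
st()
i,K,E=cam("side"); np.savez("side6.npz",i=i,K=K,E=E)
h=cv2.cvtColor(i,cv2.COLOR_BGR2HSV); m=cv2.inRange(h,(5,140,120),(20,255,255))[200:270,190:260]
n,l,s,c=cv2.connectedComponentsWithStats(m)
for k in range(1,n): print(c[k]+[190,200],s[k])
E
```

```text
tool_pos: [0.5599, -0.2481, 0.1142]
force: [-0.1, 0.6, 0.1]
opening: 0.0374
gripper_force: 0.0
tool_pos: [0.5596, -0.2476, 0.1128]
force: [3.9, -0.6, -1.5]
opening: 0.0117
gripper_force: 39.9
t 22.3 tcp [ 559.6 -247.6  112.8] yaw -0.8 F [ 3.9 -0.6 -1.5] op 11.7 gf 39.9
[234.30769231 228.07692308] [44 23  2 10 13]
[220.32786885 235.86885246] [27 31  8 11 61]
[208.86111111 242.11111111] [15 37  9 12 72]
```

```bash
python3 -m inch '[0,0,20,0,5, 0,0,50,0,5, 0,0,90,0,5, 0,0,130,0,5, 0,0,165,0,5, 0,0,180,0,5, -5,35,180,0,5, -10,75,180,-3,5, -15,115,180,-6,5, -15,115,180,-6,5]' | grep -E "pos|force:|open"
python3 -m inch '[-5,35,0,-2,5, -10,70,0,-4,5, -15,110,0,-6,5, -20,150,0,-9,5, -25,190,0,-9,5, -30,230,0,-9,5, -33,270,0,-9,5, -35,310,0,-9,5, -35,350,0,-9,5, -35,350,0,-9,5]' | grep -E "pos|force:|open"
python3 -c "from h import *;st()"
```

```text
tool_pos: [0.5432, -0.1268, 0.293]
force: [-0.7, 0.0, -0.6]
opening: 0.0119
gripper_force: 40.0
tool_pos: [0.5072, 0.2235, 0.2921]
force: [0.7, 0.3, -0.0]
opening: 0.0117
gripper_force: 40.0
t 24.0 tcp [507.2 223.5 292.1] yaw -15.5 F [ 0.7  0.3 -0. ] op 11.7 gf 40.0
```

```bash
python3 -m inch '[-3,30,0,0,5, -3,52,0,0,5, -3,52,-30,0,5, -3,52,-65,0,5, -3,52,-100,0,5, -3,52,-130,0,5, -3,52,-150,0,5, -3,52,-163,0,5, -3,52,-166,0,5, -3,52,-166,0,5]' | grep -E "pos|force:|open"
python3 -m inch '[0,0,0,0,5, 0,0,0,0,5]' | grep -E "pos"
python3 - <<'E'
from h import *
st()
for n in("top","side"):
    i,K,E=cam(n); np.savez(f"{n}7.npz",i=i,K=K,E=E)
i=np.load("side7.npz")["i"]; j=np.load("top7.npz")["i"]
a=np.hstack([cv2.resize(x,(400,400),interpolation=cv2.INTER_CUBIC) for x in(i[145:205,305:365],j[140:200,120:180])]); cv2.imwrite("pics/s7.png",a)
E
```

```text
tool_pos: [0.5056, 0.2689, 0.1261]
force: [-0.5, -0.3, 0.1]
opening: 0.0116
gripper_force: 40.0
tool_pos: [0.5074, 0.2698, 0.1289]
t 25.0 tcp [507.4 269.8 128.9] yaw -15.8 F [-0.6 -0.6 -0.8] op 11.9 gf 40.0
```

View pics/s7.png

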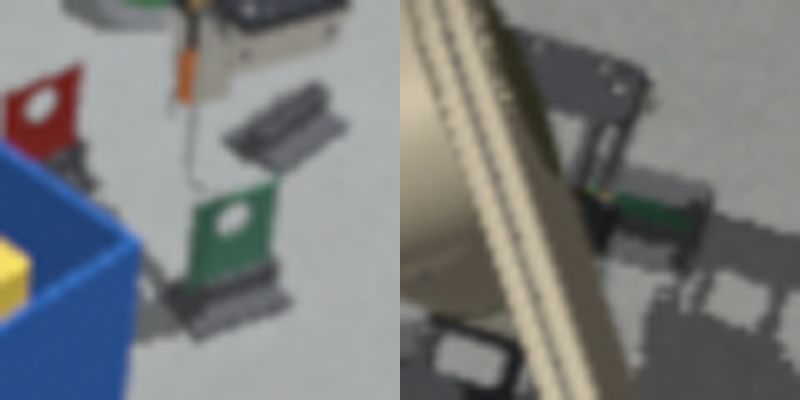

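In the side half, the hook's shank is at (190,140) with its tip near (205,190). The tag's hole is at (235,220). I check by projecting the model.

```bash
cat >> h.py <<'E'
def hookpts(tcp,yaw):  # tcp in m; origin 7.7mm above tcp
    a=np.radians(yaw); x=np.array([np.cos(a),np.sin(a),0]); o=np.array(tcp)+[0,0,.0077]
    f=lambda X,Z:o+x*X/1e3+[0,0,Z/1e3]
    return dict(tabtop=f(0,22),tabbot=f(0,-12),low=f(0,-60),seat=f(12,-70),tip=f(29.5,-61),uend=f(-24,-46))
E
python3 - <<'E'
from h import *
s=np.load("side7.npz");K,E,i=s["K"],s["E"],s["i"]
V=lambda p:((np.array(p)+.5-[305,145])*400/60-.5).round(0)
for k,p in hookpts([.5068,.2700,.1280],-15.8).items(): print(k,V(proj(K,E,p)))
hole=np.array([.5545,.261,.0675]);print("hole",V(proj(K,E,hole)))
h=cv2.cvtColor(i,cv2.COLOR_BGR2HSV);m=cv2.inRange(h,(50,60,40),(90,255,255))
m[:, :330]=0;m[:,352:]=0;m[:168]=0;m[192:]=0
c=max(cv2.findContours(m,cv2.RETR_EXTERNAL,cv2.CHAIN_APPROX_NONE)[0],key=cv2.contourArea)
f=np.zeros_like(m);cv2.drawContours(f,[c],-1,255,-1);g=(f>0)&(m==0);v,u=np.nonzero(g);print("hole px",V([u.mean(),v.mean()]),g.sum())
a=np.radians(-15.5)
for p,n in(((-30,20),"tl"),((30,20),"tr"),((-30,-40),"bl"),((30,-40),"br")): print(n,V(proj(K,E,hole+[-np.sin(a)*p[0]/1e3,np.cos(a)*p[0]/1e3,p[1]/1e3])))
E
```

```text
tabtop [202.  56.]
tabbot [197. 101.]
low [189. 163.]
seat [198. 187.]
tip [213. 193.]
uend [172. 122.]
hole [234. 219.]
hole px [nan nan] 0
tl [193. 207.]
tr [281. 181.]
bl [184. 282.]
br [270. 256.]<stdin>:9: RuntimeWarning: Mean of empty slice.
  ret = ret.dtype.type(ret / rcount)
```

```bash
python3 -m inch '[1,4.5,-2,0,5, 1,4.5,-2,0,5, 10,2,-2,0,5, 19,-0.5,-2,0,5, 28,-3,-2,0,5, 37,-5.5,-2,0,5, 37,-5.5,-2,0,5, 37,-5.5,-2,0,5, 37,-5.5,-2,0,5]' | grep -E "pos|force:"
python3 - <<'E'
from h import *
st()
i,K,E=cam("side"); np.savez("side8.npz",i=i,K=K,E=E)
cv2.imwrite("pics/s8.png",cv2.resize(i[145:205,305:365],(480,480),interpolation=cv2.INTER_CUBIC))
E
```

```text
tool_pos: [0.543, 0.2637, 0.1243]
force: [-0.1, 0.4, -0.5]
gripper_force: 40.0
t 25.9 tcp [543.  263.7 124.3] yaw -15.9 F [-0.1  0.4 -0.5] op 11.5 gf 40.0
```

View pics/s8.png

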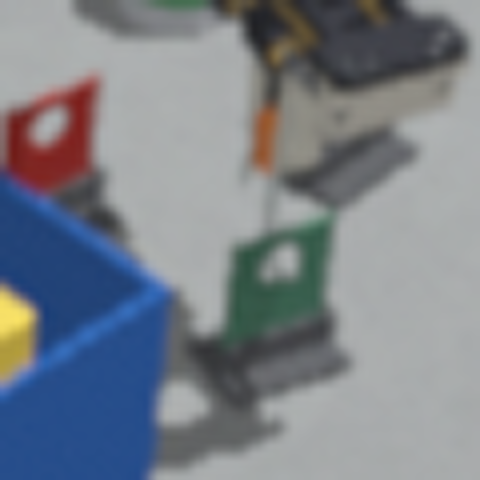

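The shank goes behind the tag and the hook's end shows in the hole at (290,265). No force is felt, so I lift gently.

```bash
python3 -m inch '[0,0,5,0,5, 0,0,10,0,5, 0,0,15,0,5, 0,0,20,0,5, 0,0,26,0,5, 0,0,33,0,5, 0,0,41,0,5, 0,0,50,0,5, 0,0,60,0,5, 0,0,65,0,5]' | grep -E "pos|force:"
python3 - <<'E'
from h import *
st()
i,K,E=cam("side"); np.savez("side9.npz",i=i,K=K,E=E)
cv2.imwrite("pics/s9.png",cv2.resize(i[135:195,305:365],(480,480),interpolation=cv2.INTER_CUBIC))
E
```

```text
tool_pos: [0.5437, 0.2641, 0.1919]
force: [-0.6, -0.3, -1.1]
gripper_force: 40.0
t 26.8 tcp [543.7 264.1 191.9] yaw -15.8 F [-0.6 -0.3 -1.1] op 11.7 gf 40.0
```

View pics/s9.png

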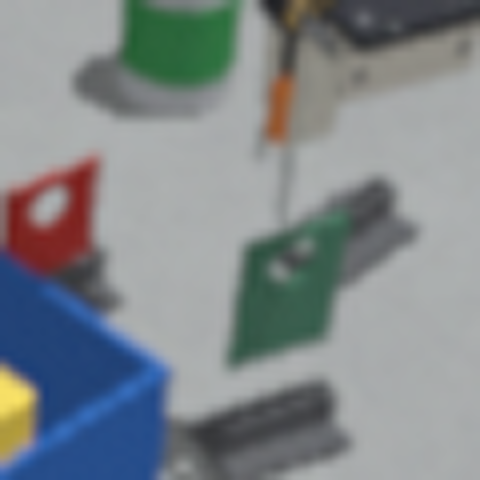

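The green tag hangs on the hook (270,300), clear of its stand. I carry it high to the far lip.

```bash
python3 -m inch '[0,0,10,0,5, 0,0,25,0,5, 0,0,45,2,5, 0,0,65,4,5, 0,0,85,6,5, 0,0,103,8,5, 2,-5,118,10,5, 6,-15,126,12,5, 12,-30,128,14,5, 18,-48,128,16,5]' | grep -E "pos|force:"
python3 -m inch '[7,-20,0,1,5, 14,-42,0,1.5,5, 21,-64,0,1.5,5, 28,-86,0,1.5,5, 35,-108,0,1.5,5, 41,-127,0,1.5,5, 45,-140,0,1.5,5, 47,-150,0,1.5,5, 48,-154,0,1.5,5, 48,-154,0,1.5,5]' | grep -E "pos|force:"
python3 -m inch '[0,0,0,0,5, 0,0,0,0,5, 0,0,0,0,5, 0,0,0,0,5, 0,0,0,0,5]' | grep -E "pos"
python3 -c "from h import *;st()"
```

```text
tool_pos: [0.5613, 0.2162, 0.3192]
force: [0.8, 0.1, -0.8]
gripper_force: 40.0
tool_pos: [0.609, 0.0614, 0.3176]
force: [-0.7, 0.0, -1.3]
gripper_force: 40.0
tool_pos: [0.6089, 0.0625, 0.3177]
t 28.9 tcp [608.9  62.5 317.7] yaw 1.7 F [ 0.3  0.1 -0.4] op 11.9 gf 40.0
```

```bash
python3 -m inch '[0,0,-8,0,5, 0,0,-20,0,5, 0,0,-34,0,5, 0,0,-50,0,5, 0,0,-66,0,5, 0,0,-82,0,5, 0,0,-97,0,5, 0,0,-108,0,5, 0,0,-116,0,5, 0,0,-118,0,5]' | grep -E "pos|force:"
python3 -m inch '[0,0,-5,0,5, 0,0,-10,0,5, 0,0,-15,0,5, 0,0,-20,0,5, 0,0,-20,0,5]' | grep -E "pos|force:"
python3 -m inch '[0,0,-5,0,5, 0,0,-9,0,5, 0,0,-12,0,5, 0,0,-12,0,5, 0,0,-12,0,5]' | grep -E "pos|force:"
python3 - <<'E'
from h import *
st()
i,K,E=cam("side"); np.savez("side10.npz",i=i,K=K,E=E)
cv2.imwrite("pics/s10.png",cv2.resize(i[140:230,270:360],(600,600),interpolation=cv2.INTER_CUBIC))
h=cv2.cvtColor(i,cv2.COLOR_BGR2HSV)
for n,lo,hi in(("tab",(5,140,120),(20,255,255)),("green",(50,60,40),(90,255,255))):
    m=cv2.inRange(h,lo,hi)[140:240,270:360]; k,l,s,c=cv2.connectedComponentsWithStats(m)
    for q in range(1,k):
        if s[q,4]>5: print(n,(c[q]+[270,140]).round(1),s[q,2:])
P=hookpts(robot.read_state()["tool_pos"],1.7)
for k,p in P.items(): print(k,proj(K,E,p).round(1))
print("tagc",proj(K,E,P["seat"]+[0,0,-.03]).round(1))
E
```

```text
tool_pos: [0.6079, 0.0619, 0.1971]
force: [-0.1, -0.3, -1.9]
gripper_force: 40.0
tool_pos: [0.6085, 0.0619, 0.1785]
force: [-0.5, 0.9, -0.1]
gripper_force: 40.0
tool_pos: [0.6089, 0.0619, 0.1674]
force: [-0.6, -1.0, -0.6]
gripper_force: 40.0
t 30.6 tcp [608.9  61.9 167.4] yaw 1.7 F [-0.6 -1.  -0.6] op 11.7 gf 40.0
tab [275.5 167.2] [ 4  9 30]
tab [312.1 184. ] [ 3  9 16]
tab [289.8 198.7] [3 4 9]
green [331.8 142. ] [ 4  5 15]
green [314.1 206.8] [ 12  22 129]
tabtop [314.3 180.7]
tabbot [313.7 187.8]
low [312.9 197.5]
seat [315.  201.1]
tip [318.6 201.9]
uend [308.6 191.3]
tagc [314.5 207. ]
```

```bash
python3 -m inch '[0,0,-1,0,5, 0,0,-2,0,5, 0,0,-2,0,5]' | grep -E "pos|force:"
python3 -m inch '[0,0,-1,0,5, 0,0,-2,0,5, 0,0,-2,0,5]'| grep -E "pos|force:"
python3 -m inch '[0,0,-1,0,5, 0,0,-1,0,5, 0,0,-1,0,5]'| grep -E "pos|force:"
```

```text
tool_pos: [0.609, 0.0619, 0.1656]
force: [-0.7, -0.7, -1.0]
gripper_force: 40.0
tool_pos: [0.6089, 0.0619, 0.1634]
force: [0.3, 0.5, -0.6]
gripper_force: 40.0
tool_pos: [0.609, 0.0619, 0.1625]
force: [-0.5, 0.3, -0.6]
gripper_force: 40.0
```

Next I move in -x to bring the shank near the wall, then step down a little more.

```bash
python3 -m inch '[-2,0,0,0,5, -4,0,0,0,5, -4,0,0,0,5]' | grep -E "pos|force:"
python3 -m inch '[-1,0,0,0,5, -2,0,0,0,5, -2,0,0,0,5]' | grep -E "pos|force:"
python3 -m inch '[0,0,-1,0,5, 0,0,-2,0,5, 0,0,-2,0,5]'| grep -E "pos|force:"
python3 -m inch '[0,0,-1,0,5, 0,0,-2,0,5, 0,0,-2,0,5]'| grep -E "pos|force:"
```

```text
tool_pos: [0.6048, 0.0619, 0.1628]
force: [0.0, 0.3, 0.4]
gripper_force: 40.0
tool_pos: [0.6044, 0.0619, 0.163]
force: [7.0, 0.3, -4.1]
gripper_force: 39.9
tool_pos: [0.6045, 0.0619, 0.1622]
force: [4.1, 0.2, 3.5]
gripper_force: 40.0
tool_pos: [0.6047, 0.0619, 0.1617]
force: [0.3, -0.7, 12.7]
gripper_force: 40.0
```

Both contacts are felt (7 N at the wall, 12.7 N at the lip), so the hook is seated. I release it and go for the middle hook.

```bash
python3 -m inch '[0,0,2,0,5, 0,0,2,0,8, 0,0,2,0,14, 0,0,2,0,20, 0,0,2,0,30, 0,0,2,0,40, 0,0,2,0,40, 0,0,2,0,40, 0,0,8,0,40, 0,0,16,0,40]' | grep -E "pos|force:|open"
python3 -m inch '[0,0,25,0,40, 0,0,60,0,40, 0,0,95,0,40, 0,0,110,0,40, -5,-35,110,0,40, -10,-70,110,-1,40, -15,-105,110,-2,40, -20,-140,110,-2,40, -25,-175,110,-2,40, -30,-210,110,-2,40]'| grep -E "pos|force:"
python3 -m inch '[-6,-40,0,0,40, -12,-80,0,0,40, -16,-120,0,0,40, -16,-160,0,0,40, -16,-160,0,0,40, -16,-160,0,0,40]'| grep -E "pos|force:"
python3 - <<'E'
from h import *
st()
i,K,E=cam("side"); np.savez("side11.npz",i=i,K=K,E=E)
h=cv2.cvtColor(i,cv2.COLOR_BGR2HSV)
for n,lo,hi in(("tab",(5,140,120),(20,255,255)),("green",(50,60,40),(90,255,255))):
    m=cv2.inRange(h,lo,hi)[140:260,200:360]; k,l,s,c=cv2.connectedComponentsWithStats(m)
    for q in range(1,k):
        if s[q,4]>5: print(n,(c[q]+[200,140]).round(1),s[q,2:],(onz(K,E,*(c[q]+[200,140]),.1255)*1e3).round())
E
```

```text
tool_pos: [0.6023, 0.0619, 0.1741]
force: [-0.5, -0.3, 0.2]
opening: 0.0372
gripper_force: 0.0
tool_pos: [0.5727, -0.1497, 0.286]
force: [0.6, -0.2, 0.3]
gripper_force: 0.0
tool_pos: [0.5563, -0.3105, 0.2849]
force: [-0.4, 0.7, -0.4]
gripper_force: 0.0
t 34.5 tcp [ 556.3 -310.5  284.9] yaw -0.5 F [-0.4  0.7 -0.4] op 37.4 gf 0.0
tab [275.8 166.9] [ 5  9 34] [397.  60. 125.]
tab [313.1 183.9] [ 6  9 41] [562. 105. 125.]
tab [289.8 198.7] [3 4 9] [569. -16. 125.]
tab [220.6 236.1] [ 7 11 54] [ 561. -315.  125.]
tab [208.9 242.7] [ 8 11 54] [ 561. -362.  125.]
green [326.8 142.2] [14  6 71] [406. 327. 125.]
green [313.4 207.3] [ 12  22 127] [655.  21. 125.]
```

```bash
python3 -m inch '[3,-3.5,-35,0,40, 3,-3.5,-70,0,40, 3,-3.5,-105,0,40, 3,-3.5,-135,0,40, 3,-3.5,-155,0,40, 3,-3.5,-168,0,40, 3,-3.5,-172,0,40, 3,-3.5,-172,0,40, 3,-3.5,-172,0,40, 3,-3.5,-172,0,40]' | grep -E "pos|force:|open"
python3 -m inch '[0,0,0,0,5, 0,0,0,0,5, 0,0,0,0,5, 0,0,0,0,5, 0,0,0,0,5, 0,0,0,0,5, 0,0,0,0,5]' 40 | grep -E "pos|force:|open"
python3 -c "from h import *;st()"
```

```text
tool_pos: [0.5614, -0.3122, 0.1152]
force: [-0.3, 0.2, 0.1]
opening: 0.0372
gripper_force: 0.0
tool_pos: [0.5601, -0.3117, 0.1128]
force: [-0.2, 0.1, 1.4]
opening: 0.0121
gripper_force: 40.0
t 36.0 tcp [ 560.1 -311.7  112.8] yaw -0.3 F [-0.2  0.1  1.4] op 12.1 gf 40.0
```

```bash
python3 -m inch '[0,0,20,0,5, 0,0,50,0,5, 0,0,90,0,5, 0,0,130,0,5, 0,0,165,0,5, 0,0,180,0,5, -12,32,180,0,5, -24,65,180,-3,5, -36,98,180,-6,5, -36,98,180,-8,5]' | grep -E "pos|force:|open"
python3 -m inch '[-13,33,0,0,5, -26,68,0,0,5, -39,103,0,0,5, -52,138,0,0,5, -65,173,0,0,5, -78,208,0,0,5, -91,243,0,0,5, -104,278,0,0,5, -115,310,0,0,5, -115,310,0,0,5]' | grep -E "pos|force:|open"
python3 -c "from h import *;st()"
```

```text
tool_pos: [0.5225, -0.2087, 0.2923]
force: [-0.5, -1.0, -0.6]
opening: 0.0124
gripper_force: 40.0
tool_pos: [0.4072, 0.101, 0.2929]
force: [0.2, -1.3, -0.1]
opening: 0.0119
gripper_force: 40.0
t 37.7 tcp [407.2 101.  292.9] yaw -8.0 F [ 0.2 -1.3 -0.1] op 11.9 gf 40.0
```

```bash
python3 -m inch '[-13,33,0,0,5, -26,68,0,0,5, -39,103,0,0,5, -52,138,0,0,5, -57,155,0,0,5, -57,155,0,0,5, -57,155,0,0,5]' | grep -E "pos|force:|open"
python3 -c "from h import *;st()"
```

```text
tool_pos: [0.3519, 0.2515, 0.2925]
force: [0.9, 0.1, -0.5]
opening: 0.0119
gripper_force: 40.0
t 38.2 tcp [351.9 251.5 292.5] yaw -8.2 F [ 0.9  0.1 -0.5] op 11.9 gf 40.0
```

```bash
python3 -m inch '[0,1,-30,0,5, 0,1,-65,0,5, 0,1,-100,0,5, 0,1,-130,0,5, 0,1,-150,0,5, 0,1,-163,0,5, 0,1,-166,0,5, 0,1,-166,0,5, 0,1,-166,0,5, 0,1,-166,0,5]' | grep -E "pos|force:"
python3 - <<'E'
from h import *
st()
s0=np.load("side0.npz");i0=s0["i"]
i,K,E=cam("side"); np.savez("side12.npz",i=i,K=K,E=E)
for k,p in hookpts(robot.read_state()["tool_pos"]-[0,.002,0],-8.2).items(): print(k,proj(K,E,p).round(1))
hole=np.array([.404,.243,.068]); print("hole",proj(K,E,hole).round(1))
a=np.radians(-8.5)
for p,n in(((-30,20),"tl"),((30,20),"tr"),((-30,-40),"bl"),((30,-40),"br")): print(n,proj(K,E,hole+[-np.sin(a)*p[0]/1e3,np.cos(a)*p[0]/1e3,p[1]/1e3]).round(1))
h=cv2.cvtColor(i,cv2.COLOR_BGR2HSV); m=(cv2.inRange(h,(0,110,60),(4,255,255))|cv2.inRange(h,(175,110,60),(180,255,255)))
print("mask rows 152..174, cols 302..322"); 
for r in range(152,174): print(r,"".join("#" if x else "." for x in m[r,302:322]))
d=cv2.absdiff(i,i0).max(2)
print("diff cols 290..322 rows 140..172")
for r in range(140,172): print(r,"".join("#" if x>40 else "+" if x>15 else "." for x in d[r,290:322]))
E
```

```text
tool_pos: [0.3532, 0.2524, 0.1282]
force: [0.4, -0.7, -0.1]
gripper_force: 40.0
t 39.1 tcp [353.2 252.4 128.2] yaw -8.4 F [ 0.4 -0.7 -0.1] op 11.8 gf 40.0
tabtop [305.  136.9]
tabbot [304.6 143.6]
low [304.1 152.7]
seat [305.5 156.1]
tip [308.  156.6]
uend [301.1 147.1]
hole [310.8 160.7]
tl [305.  159.3]
tr [317.  154.7]
bl [304.3 170.5]
br [316.1 165.8]
mask rows 152..174, cols 302..322
152 ....................
153 ....................
154 ....................
155 ..............#.....
156 ............###.....
157 ..........####......
158 .......#...###......
159 ....###.....##......
160 ....###.....##......
161 ....##.....###......
162 ....###...####......
163 ....####.#####......
164 ....##########......
165 .....#########......
166 ......########......
167 .......#####........
168 .........#..........
169 ....................
170 ....................
171 ....................
172 ....................
173 ....................
diff cols 290..322 rows 140..172
140 ...........+#######++...........
141 ...........+#######+............
142 ...........#######++............
143 ..........
[... 358 characters left out ...]
3 .............++.................
154 ..............++................
155 ..............+++...............
156 ...............+++..++..........
157 +...............++++++..........
158 #+.............++++++...........
159 ###+...........+++++............
160 #####+..........++..............
161 ######+..........+..............
162 ######+..........++.............
163 ######+.........++++++..........
164 #####+..........+++++...........
165 ###++...........++++............
166 #++.............++++............
167 +................++.............
168 ................................
169 ................................
170 ................................
171 ................................
```

```bash
python3 -m inch '[0,0,-2,0,5, 8,-1,-2,0,5, 16,-2.2,-2,0,5, 24,-3.4,-2,0,5, 32,-4.6,-2,0,5, 40,-5.7,-2,0,5, 40,-5.7,-2,0,5, 40,-5.7,-2,0,5, 40,-5.7,-2,0,5]' | grep -E "pos|force:"
python3 -m inch '[0,0,5,0,5, 0,0,10,0,5, 0,0,15,0,5, 0,0,20,0,5, 0,0,26,0,5, 0,0,33,0,5, 0,0,41,0,5, 0,0,50,0,5, 0,0,60,0,5, 0,0,65,0,5]' | grep -E "pos|force:"
python3 - <<'E'
from h import *
st()
i,K,E=cam("side"); np.savez("side13.npz",i=i,K=K,E=E)
P=hookpts(robot.read_state()["tool_pos"]-[0,.002,0],-8.2)
print("seat",proj(K,E,P["seat"]).round(1),"tagc",proj(K,E,P["seat"]+[0,0,-.03]).round(1))
h=cv2.cvtColor(i,cv2.COLOR_BGR2HSV); m=(cv2.inRange(h,(0,110,60),(4,255,255))|cv2.inRange(h,(175,110,60),(180,255,255)))
for r in range(138,174): print(r,"".join("#" if x else "." for x in m[r,298:325]))
E
```

```text
tool_pos: [0.3918, 0.2466, 0.1244]
force: [-0.3, -0.7, -0.9]
gripper_force: 40.0
tool_pos: [0.3927, 0.247, 0.1917]
force: [-0.1, 0.3, -0.7]
gripper_force: 40.0
t 40.7 tcp [392.7 247.  191.7] yaw -8.3 F [-0.1  0.3 -0.7] op 12.0 gf 40.0
seat [311.9 149. ] tagc [311.5 154.8]
138 ...........................
139 ...........................
140 ...........................
141 ...........................
142 ...........................
143 ...........................
144 ...........................
145 .................###.......
146 ................####.......
147 ..............######.......
148 ...........###...###.......
149 .........###.....##........
150 .........##......##........
151 .........##.....###........
152 .........##....####........
153 .........###..#####........
154 ........##########.........
155 ........##########.........
156 ........##########.........
157 ........##########.........
158 ........##########.........
159 ........##########.........
160 ........########...........
161 ........#####..............
162 .......###.................
163 ...........................
164 ...........................
165 ...........................
166 ...........................
167 ...........................
168 ...........................
169 ...........................
170 ...........................
171 ...........................
172 ...........................
173 ...........................
```

The red tag came out, now hanging with its hole around (312,150). I carry it high over the bin to bin y of about -45.

```bash
python3 -m inch '[0,0,10,0,5, 0,0,25,0,5, 0,0,45,0,5, 0,0,65,2,5, 0,0,85,4,5, 0,0,105,6,5, 0,0,125,8,5, 0,0,142,10,5, 0,0,153,10,5, 0,0,157,10,5]' | grep -E "pos|force:"
python3 -m inch '[5,-7,0,0,5, 15,-20,0,0,5, 30,-39,0,0,5, 46,-60,0,0,5, 62,-82,0,0,5, 78,-104,0,0,5, 94,-126,0,0,5, 110,-148,0,0,5, 126,-170,0,0,5, 142,-192,0,0,5]' | grep -E "pos|force:"
python3 -m inch '[16,-21,0,0,5, 32,-42,0,0,5, 47,-62,0,0,5, 60,-79,0,0,5, 70,-92,0,0,5, 76,-98,0,0,5, 79,-100,0,0,5, 79,-100,0,0,5, 79,-100,0,0,5, 79,-100,0,0,5]' | grep -E "pos|force:"
python3 -m inch '[0,0,0,0,5, 0,0,0,0,5, 0,0,0,0,5, 0,0,0,0,5, 0,0,0,0,5]' | grep -E "pos"
python3 -c "from h import *;st()"
```

```text
tool_pos: [0.3925, 0.2469, 0.3488]
force: [0.5, 0.1, -1.4]
gripper_force: 40.0
tool_pos: [0.5342, 0.0527, 0.3447]
force: [-0.1, -0.3, -1.5]
gripper_force: 40.0
tool_pos: [0.6127, -0.0444, 0.3467]
force: [-0.3, -0.5, -0.7]
gripper_force: 40.0
tool_pos: [0.613, -0.0451, 0.3468]
t 43.7 tcp [613.  -45.1 346.8] yaw 1.7 F [ 0.  -0.4 -1.3] op 11.7 gf 40.0
```

```bash
python3 -m inch '[0,0,-8,0,5, 0,0,-20,0,5, 0,0,-36,0,5, 0,0,-55,0,5, 0,0,-74,0,5, 0,0,-93,0,5, 0,0,-112,0,5, 0,0,-130,0,5, 0,0,-143,0,5, 0,0,-148,0,5]' | grep -E "pos|force:"
python3 -m inch '[0,0,-5,0,5, 0,0,-10,0,5, 0,0,-15,0,5, 0,0,-20,0,5, 0,0,-20,0,5]' | grep -E "pos|force:"
python3 -m inch '[0,0,-5,0,5, 0,0,-9,0,5, 0,0,-12,0,5, 0,0,-15,0,5, 0,0,-15,0,5]' | grep -E "pos|force:"
python3 - <<'E'
from h import *
st()
i,K,E=cam("side"); np.savez("side14.npz",i=i,K=K,E=E)
P=hookpts(robot.read_state()["tool_pos"]-[0,.002,0],1.7)
for k,p in P.items(): print(k,proj(K,E,p).round(1))
print("tagc",proj(K,E,P["seat"]+[0,0,-.03]).round(1))
h=cv2.cvtColor(i,cv2.COLOR_BGR2HSV); m=(cv2.inRange(h,(0,110,60),(4,255,255))|cv2.inRange(h,(175,110,60),(180,255,255)))[170:260,260:320]
n,l,s,c=cv2.connectedComponentsWithStats(m)
for q in range(1,n):
    if s[q,4]>5: print("red",(c[q]+[260,170]).round(1),s[q,2:])
E
```

```text
tool_pos: [0.6111, -0.0451, 0.1946]
force: [-0.5, 0.0, -1.2]
gripper_force: 40.0
tool_pos: [0.6128, -0.0453, 0.1779]
force: [-1.0, -0.7, -2.1]
gripper_force: 40.0
tool_pos: [0.6126, -0.0453, 0.1627]
force: [-1.2, -0.0, -2.4]
gripper_force: 40.0
t 45.4 tcp [612.6 -45.3 162.7] yaw 1.7 F [-1.2 -0.  -2.4] op 12.0 gf 40.0
tabtop [291.7 195.3]
tabbot [291.4 202.4]
low [291.  212.1]
seat [293.2 215.9]
tip [296.6 216.8]
uend [286.6 205.8]
tagc [292.9 221.7]
red [292.2 221.8] [ 12  21 133]
```

Going in -x until the wall is felt, then down until the lip is felt.

```bash
python3 -m inch '[-2,0,0,0,5, -3,0,0,0,5, -3,0,0,0,5]' | grep -E "pos|force: \["
python3 -m inch '[-1,0,0,0,5, -2,0,0,0,5, -2,0,0,0,5]' | grep -E "pos|force: \["
python3 -m inch '[-1,0,0,0,5, -1,0,0,0,5, -1,0,0,0,5]' | grep -E "pos|force: \["
python3 -m inch '[0,0,-1,0,5, 0,0,-2,0,5, 0,0,-2,0,5]'| grep -E "pos|force: \["
```

```text
tool_pos: [0.61, -0.0453, 0.1639]
force: [-0.9, 0.2, -0.6]
tool_pos: [0.6087, -0.0454, 0.164]
force: [4.4, -0.3, -3.1]
tool_pos: [0.6085, -0.0454, 0.164]
force: [7.8, 0.4, -5.2]
tool_pos: [0.6086, -0.0454, 0.163]
force: [5.9, -0.7, 0.8]
```

```bash
python3 -m inch '[0,0,-1,0,5, 0,0,-2,0,5, 0,0,-2,0,5]'| grep -E "pos|force: \["
python3 -m inch '[0,0,-1,0,5, 0,0,-1,0,5, 0,0,-1,0,5]'| grep -E "pos|force: \["
```

```text
tool_pos: [0.6087, -0.0454, 0.1622]
force: [2.5, 0.3, 9.4]
tool_pos: [0.6087, -0.0455, 0.162]
force: [-0.4, 1.2, 12.9]
```

Seated. I release it, withdraw upwards and clear of the scene, then check everything.

```bash
python3 -m inch '[0,0,2,0,5, 0,0,2,0,8, 0,0,2,0,14, 0,0,2,0,20, 0,0,2,0,30, 0,0,2,0,40, 0,0,2,0,40, 0,0,2,0,40, 0,0,8,0,40, 0,0,16,0,40]' | grep -E "pos|force:|open"
python3 -m inch '[0,0,25,0,40, 0,0,60,0,40, 0,0,95,0,40, 0,0,130,0,40, 0,0,150,0,40, -5,-35,150,0,40, -10,-70,150,0,40, -15,-105,150,0,40, -20,-140,150,0,40, -25,-175,150,0,40]'| grep -E "pos|force: \["
python3 -m inch '[-25,-30,0,0,40, -50,-60,0,0,40, -75,-90,0,0,40, -100,-120,0,0,40, -125,-150,0,0,40, -150,-180,0,0,40, -175,-210,0,0,40, -200,-240,0,0,40, -225,-260,0,0,40, -225,-260,0,0,40]'| grep -E "pos|force: \["
python3 - <<'E'
from h import *
st()
I=[]
for n in("top","side"):
    i,K,E=cam(n); np.savez(f"{n}15.npz",i=i,K=K,E=E); I.append(i)
a=np.hstack([cv2.resize(I[1][130:280,200:350],(400,400),interpolation=cv2.INTER_CUBIC),cv2.resize(I[0][120:245,95:220+0],(400,400),interpolation=cv2.INTER_CUBIC) if 0 else cv2.resize(I[0][120:250,170:300],(400,400),interpolation=cv2.INTER_CUBIC)])
cv2.imwrite("pics/fin.png",a)
E
```

```text
tool_pos: [0.6063, -0.0452, 0.1741]
force: [-0.8, -0.1, 0.3]
opening: 0.0372
gripper_force: 0.0
tool_pos: [0.5817, -0.2218, 0.326]
force: [0.1, -0.2, 0.5]
tool_pos: [0.3524, -0.4841, 0.3254]
force: [-0.5, -0.3, -0.7]
t 49.4 tcp [ 352.4 -484.1  325.4] yaw 1.4 F [-0.5 -0.3 -0.7] op 37.5 gf 0.0
```

View pics/fin.png

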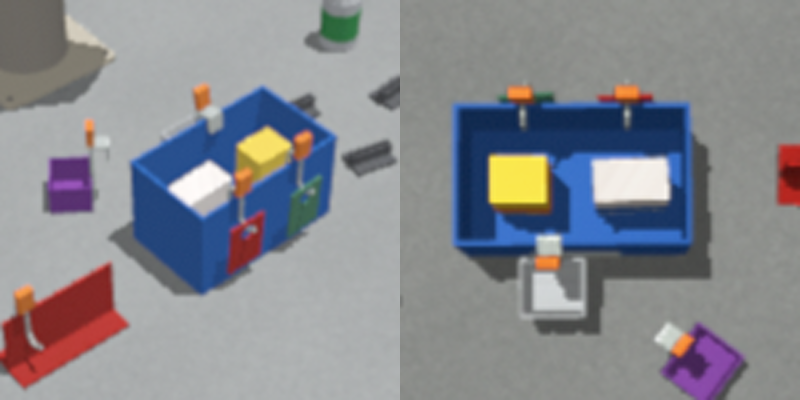

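Both tags hang outside the far lip (side (246,240) red and (305,207) green). The cup hangs on the near lip (top (553,285)), both cartons stand in the bin, and the spare hook is on the rack (side (25,300)). I let things settle and hand in.

```bash
python3 -m inch '[0,0,0,0,40, 0,0,0,0,40, 0,0,0,0,40, 0,0,0,0,40, 0,0,0,0,40, 0,0,0,0,40, 0,0,0,0,40, 0,0,0,0,40, 0,0,0,0,40, 0,0,0,0,40]' | grep pos
python3 - <<'E'
from h import *
i,K,E=cam("side"); j=np.load("side15.npz")["i"]; d=cv2.absdiff(i,j).max(2)[130:280,200:350]; print("moved px",(d>30).sum())
print(job.close_job())
E
```

```text
tool_pos: [0.357, -0.4803, 0.3246]
moved px 1
the job is handed in; nothing more can be done
None
```

The job is handed in with no verdict returned: in the last pictures both cartons are in the bin, the cup hangs on the near lip, the red and green tags hang on their own S-hooks over the far lip, and the spare S-hook is on the rack.

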